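# Let the ratchet press down onto a fresh cheese

### The job

Lower the ratchet press onto the small cheese: lift the red pawl lever fully up, wind the crank on a little so the pawl springs clear of the toothed wheel, and let the drum turn back gently until the plate rests on the cheese without squashing it. Then put the pawl lever fully down so the pawl drops back on the wheel, let go, and leave the things round about where they are.

Things in the scene. Friction and masses are not known exactly. Their poses are not given: they have to be found in the camera images.
- press: Green bench press, fixed to the counter, base 165 x 165 mm. Origin: at counter height, straight under the drum shaft. z up; x from its front (crank, towards the robot) to its back; y along the drum shaft: crank at the -y end, plate and cheese at the +y side. Only pawl or crank holds up stem and plate: with the pawl clear and the crank let go they fall and squash the cheese.
- shaft (a point): Centre of the drum shaft (runs along the press's y, 155 mm over the counter). On it turn together a toothed steel ratchet wheel (radius 46 mm, 18 saw teeth 8 mm deep, middle plane 18 mm to +y), the crank arm, and in the green housing a pinion of 40 mm radius that moves the stem.
- stem_guide (a point): Top of the collar through which the vertical steel stem slides (its knob reaches 275 mm over the counter). Its foot carries a round plate, 76 mm diameter, with a rubber pad (12 N per mm) under it, clamped at another height each time: 10 to 32 mm over the cheese, so feel the landing. They weigh 0.75 to 1.1 kg. Landed and let go it bears on the cheese with about 7 to 13 N; over 25 N squashes the cheese.
- drum (a joint): Angle of drum, wheel and crank together (rad): about 0.02 at the start, a tooth bearing on the pawl. Positive = turning back: crank handle and plate sink, the plate 40 mm per rad; faster than 4 rad/s is a fall. Negative = winding on: they rise; stop at -0.28. While a tooth bears on it the pawl is pinned and cannot lift; winding on to about -0.10 to -0.15 frees it.
- crank_grip (a point): Inner end of the crank handle, a round wooden sleeve of 18 mm diameter and 76 mm length that lies from here along the press's -y and spins freely on its pin, 85 mm from the shaft. It starts 75 mm in front of the shaft and 41 mm above it and circles the shaft. Best pinched from above near its middle, fingers closing along the press's x. Holding the load takes 3 to 6 N upward.
- pawl_pivot (a point): Centre of the pin of the pawl lever and pawl; it runs along the press's y, 55 mm in front of and 55 mm above the shaft.
- pawl_grip (a point): Middle of the red handle of the pawl lever: a round bar of 13 mm diameter and 56 mm length lying along the press's y, 90 mm from the pivot. At the start it is 80 mm behind and 42 mm above the pivot; raised, it swings up and to the front about the pivot.
- pawl_lever (a joint): Angle of the pawl lever (rad): 0 = fully down (stop), 0.7 = fully up (stop). A stiff pin: it stays where it is put and takes about 3 to 6 N at the handle either way. The pawl hangs on it by a spring: with the lever up the pawl springs up once no tooth pins it; with the lever down the spring lays the pawl onto the teeth.
- pawl_tip (a point): Tip of the dark steel pawl, which points backwards from the pivot over the top of the wheel. Height over the counter: 192 mm seated at the root of the teeth, up to 203 mm on a tooth's crest, over 215 mm when sprung clear.
- cheese: Small pale round farm cheese, about 68 mm diameter and 46 mm high, loose, standing on the round wooden bed under the press plate (bed top 22 mm over the counter). Origin: centre of its underside. It stays there.
- honey_jar: Bystander: honey jar with a red lid, 65 mm diameter, 100 mm high, origin under its centre.
- round_box: Bystander: round wooden cheese box, 113 mm diameter, 36 mm high, origin under its centre.
Things that resemble listed ones, but are neither listed nor needed, are in the scene too. What is shaped like the cheese but blue is not meant.

How it is judged:
By the outcome, as a careful person would: the job done as asked, in the order asked, and still so for the second after the job is handed in, with the robot touching nothing.
It also fails if it takes over 72 s, if anything falls off the work surface, if the arm or the gripper's body presses on something with over 40 N, if the wrist force passes 120 N, or if a joint passes its speed limit or range.

### The arm

A 7-joint arm with a two-finger parallel gripper is mounted at the origin on a cart in front of the work surface, level with it; the furniture and walls round the work are solid. World frame = base frame: x ahead of the robot, y to its left, z up, the work surface at z = 0. Lengths are in m, angles in rad, forces in N, time in s.
With the tool pointing down it reaches from about 0.4 to 0.875 m from the base axis. Payload 19.3 kg.
Tool frame: the origin (TCP) lies at the very end of the fingers, on their centre line; the grasp point (between the pads) lies 19 mm behind it; z points along the fingers, y is the line along which they close (so a half turn about z gives the same grasp; the last joint's range is limited). The gripper opens to 85 mm and grips with 20 to 120 N. Pads are 22 mm wide; open, the fingers measure 114 mm over their backs; the gripper's body (76 mm by 85 mm) begins 54 mm behind the grasp point. The pads swing forward as they close: fully open they stand 13 mm farther back than shut.
Start: joints at [-1.325, 0.521, -0.036, 1.599, 0.021, 1.021, -0.113], TCP at [0.194, 0.594, 0.231] pointing down, gripper open.
Joint ranges: [-2.91, 2.91], [-0.3, 2.13], [-1.5, 1.42], [0.17, 2.43], [-1.26, 4.41], [0.16, 1.93], [-2.52, 2.52]. Speed limits (rad/s): [1.89, 1.89, 2.39, 2.39, 3.01, 3.01, 3.01].

### API

Orientations are given as [roll, pitch, yaw] about the fixed x, y, z axes, in that order (R = Rz(yaw) Ry(pitch) Rx(roll)).
In Python, from workcell import bot gives the robot as it stands. The module is installed in compiled form; this text tells all that it offers.
- The arm moves only by the tool apply_moves, never from a script. Its arguments are lists of equal length, an entry for each row: "claw": the finger opening in m, from 0 to 0.0854; "xyz": the shift along the tool's x, y, z in m, a list of three; "twist": the turn, a rotation vector about the tool's x, y, z in rad, a list of three. A call has 1 to 20 rows; each row shifts and turns the commanded pose from where the row before left it, along the tool's axes as they then stand; what a row does not reach is not made up. A row lasts 1/10 s, in which the tool goes at most 50 mm and 8.59 degrees, less where a joint would pass 70% of its speed; a pose out of reach is approached as far as the arm can. A call with a gripper value outside its range is refused whole. The fingers move at their own pace and stop on an object; "force" is the grip in N (left out, the last holds). Time passes only in rows, so rows that do not move let the fingers close. It gives the time, the measured TCP pose, the force, the opening and the grip force at its end, in the units of the state.
- bot.observe(): the state, without advancing time (a new reading comes with each control period).
- bot.grab_frame(name): name is "scene" or "top" or "wrist"; returns a dict with "img" (480x640x3 uint8, red, green, blue), "vfov" (degrees; the focal length in pixels is half the picture's height over the tangent of half this angle, whatever the lens; pixels are square), "cx", "cy" (the principal point, pixels), "view" (4x4, takes a point from world to camera coordinates). Camera axes: x right, y up, looking along -z (the intrinsics and any distortion apply to the point x, -y, -z); pixel columns grow to the right and rows downward; lengths in m; the calibration is good to about 2 mm. A picture is of the moment at which its call begins. There is no depth.
- bot.job_done(): hands the job in; it is judged then, once.
Trained networks look in the newest picture that a camera, given by its name, has taken for a name from the list of things; names that differ only in an ending like _2 or _b are one class to them, and where a whole thing is asked for, a point or a joint stands for the part that bears it (a point fixed in the world has none). Each returns a list of dicts, best first, with "score" (0 to 1); they miss things now and then, are a little off and sometimes report something else, mostly with a low value. They report only what shows in the picture. A call takes as long as a camera call. They do not tell look-alikes from the thing itself.
- bot.find_in(camera, query): "position" ([x, y, z] in m, in world coordinates, good to about 4 mm: the middle of the surface that is visible of it).
The state is a dict: "clock": time; "qpos": joint angles; "qd": joint speeds; "joint_efforts": joint torques, N m; "position": TCP position; "tool_rot": TCP orientation; "force": force on the tool from outside, world axes, zero at the start; "moment": the same for the moment, N m; "grip_width": finger opening in m; "finger_force": force on a finger pad.
Only numpy, scipy, OpenCV 4.12 (cv2) and the standard library are available. Lean on these libraries where they do the work, as an engineer would, in place of code of your own. Each camera call takes 0.05 s, during which the arm holds its last target. There are 200 camera calls.

## Working session

There is one attempt and no reset: what is moved stays moved. The work goes in short steps, Python scripts to look and compute and a tool call to move; the robot and the scene stay as the last step left them, time stands still between calls to the robot, and variables do not carry over. Pictures are saved under pics/ and viewed, at most 10 in all, crops included, and the job is handed in when it is done.

Besides the shell and the picture viewer there is one more tool, called after ">>>" as name(argument=value, ...) on one line, values as JSON. apply_moves: Moves the arm, as the interface text tells. Its arguments: {"type":"object","properties":{"claw":{"type":"array"},"xyz":{"type":"array"},"twist":{"type":"array"},"force":{"type":"number"}},"required":["claw","xyz","twist"]}

```bash
mkdir -p pics; cat > h.py <<'E'
from workcell import bot
import numpy as np, cv2
def snap(n,f):
    d=bot.grab_frame(n); cv2.imwrite('pics/'+f,d['img'][:,:,::-1]); return d
def proj(d,p):
    c=d['view']@np.r_[p,1]; f=240/np.tan(np.radians(d['vfov'])/2)
    return np.array([d['cx']+f*c[0]/-c[2], d['cy']-f*c[1]/-c[2]])
E
python3 - <<'E'
from h import *
ds=[snap('scene','s0.png'),snap('top','t0.png')]
a=[cv2.imread('pics/s0.png'),cv2.imread('pics/t0.png')]
for n,d in zip(['scene','top'],ds):
    print(n,d['vfov'],d['cx'],d['cy'],[k for k in d])
    for q in ['press','shaft','stem_guide','crank_grip','pawl_pivot','pawl_grip','pawl_tip','cheese','honey_jar','round_box']:
        for r in bot.find_in(n,q)[:3]: print(q,np.round(r['position'],3),round(r['score'],2),proj(d,r['position']).round())
print({k:np.round(v,3) for k,v in bot.observe().items()})
E
```

```text
scene 57.86994174826894 324.91695941983534 241.88562795004003 ['img', 'vfov', 'cx', 'cy', 'view']
press [0.485 0.22  0.162] 0.94 [340. 282.]
shaft [0.487 0.216 0.162] 0.84 [343. 282.]
shaft [0.462 0.227 0.055] 0.22 [330. 318.]
stem_guide [0.485 0.224 0.158] 0.8 [338. 282.]
pawl_pivot [0.486 0.215 0.158] 0.98 [343. 284.]
pawl_grip [0.52 0.2  0.24] 0.85 [363. 248.]
pawl_grip [0.492 0.555 0.034] 0.66 [235. 237.]
pawl_grip [0.486 0.215 0.158] 0.5 [342. 284.]
pawl_tip [0.486 0.141 0.191] 0.47 [376. 297.]
cheese [0.462 0.226 0.057] 0.9 [330. 319.]
cheese [0.506 0.393 0.043] 0.63 [286. 266.]
honey_jar [0.616 0.462 0.079] 0.61 [298. 213.]
round_box [0.493 0.555 0.034] 0.82 [235. 236.]
top 45.844380825065144 315.70010716053986 243.2791473418257 ['img', 'vfov', 'cx', 'cy', 'view']
press [0.494 0.229 0.166] 0.71 [356. 261.]
shaft [0.494 0.232 0.167] 0.65 [354. 261.]
stem_guide [0.494 0.23  0.17 ] 0.66 [355. 261.]
stem_guide [0.519 0.204 0.239] 0.28 [373. 238.]
crank_grip [0.472 0.088 0.203] 0.96 [440. 268.]
pawl_pivot [0.492 0.226 0.168] 0.74 [357. 262.]
pawl_grip [0.518 0.203 0.24 ] 0.79 [374.
[... 162 characters left out ...]
71 0.099] 0.96 [226. 209.]
honey_jar [0.495 0.226 0.168] 0.69 [357. 260.]
round_box [0.494 0.228 0.172] 0.73 [357. 261.]
round_box [0.488 0.552 0.038] 0.58 [190. 280.]
{'clock': np.float64(1.1), 'qpos': array([-1.325,  0.521, -0.036,  1.599,  0.021,  1.021, -0.113]), 'qd': array([-0.001, -0.   , -0.001, -0.001,  0.002, -0.001,  0.001]), 'joint_efforts': array([ 1.0000e-03, -9.2685e+01,  1.9790e+00, -3.7026e+01,  1.8000e-02,
        2.0000e-03,  0.0000e+00]), 'position': array([0.194, 0.594, 0.231]), 'tool_rot': array([-3.142,  0.   ,  2.826]), 'force': array([-0.465,  0.276, -0.167]), 'moment': array([-0.064,  0.029, -0.014]), 'finger_force': np.float64(0.0), 'grip_width': np.float64(0.086)}
```

View pics/s0.png

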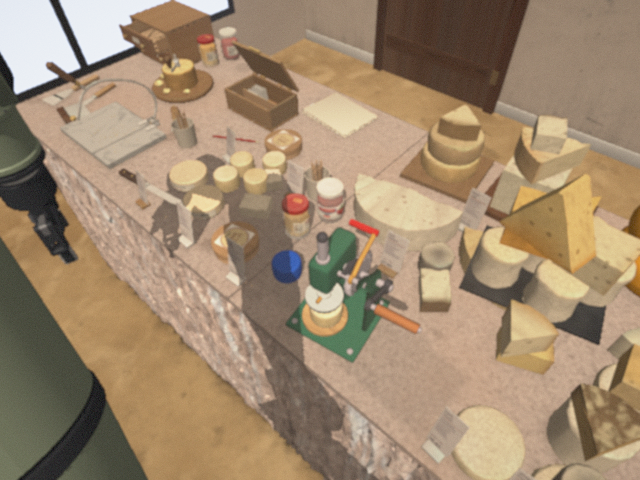

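View pics/t0.png

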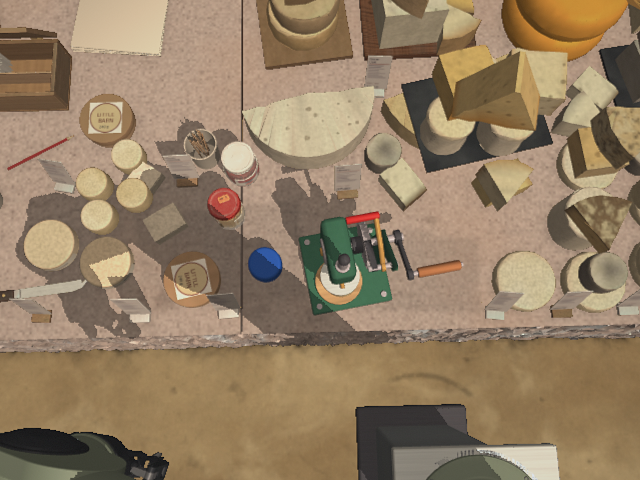

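Red-handled lever (363,218 top), crank sleeve (440,268 top), the pale cheese under the plate (338,283 top); the blue cheese-shaped thing (265,264 top) is the decoy. I'll enlarge the press to confirm and get endpoints.

```bash
python3 - <<'E'
import cv2
a=cv2.imread('pics/t0.png')[200:320,295:475]
cv2.imwrite('pics/t0c.png',cv2.resize(a,(800,533),interpolation=cv2.INTER_CUBIC))
E
```

```text
(no output)
```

View pics/t0c.png

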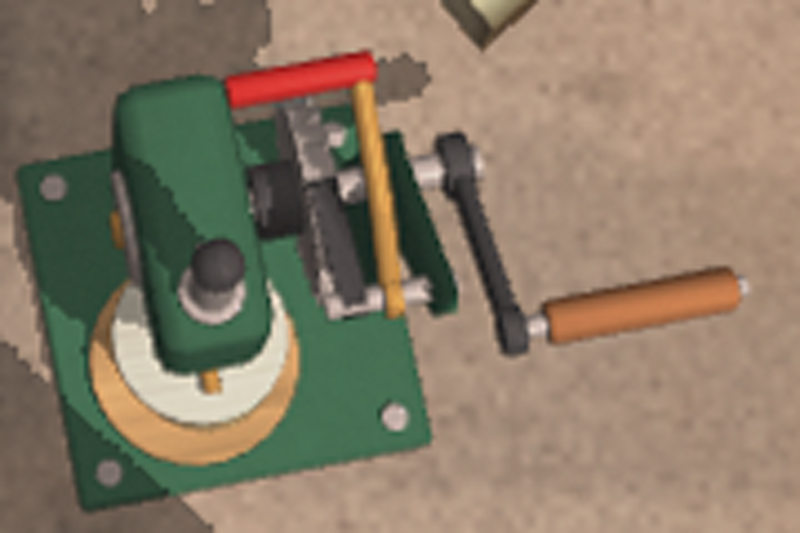

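The crop confirms it: red handle (230,91)-(372,66), crank sleeve (548,323)-(740,288), pivot end of the lever around (395,300), and the pale cheese and plate below the stem. Press yaw is slightly positive.

```bash
cat >> h.py <<'E'
def back(d,uv,z):
    f=240/np.tan(np.radians(d['vfov'])/2); R=d['view'][:3,:3]; t=d['view'][:3,3]
    r=R.T@np.array([(uv[0]-d['cx'])/f,-(uv[1]-d['cy'])/f,-1]); c=-R.T@t
    return c+r*(z-c[2])/r[2]
E
python3 - <<'E'
from h import *
d=bot.grab_frame('top')
P={'cr_in':(548,323,.196),'cr_out':(740,288,.196),'red_l':(230,91,.252),'red_r':(372,66,.252),'bFL':(82,508,.01),'bFR':(430,440,.01),'bBL':(20,170,.01),'arm_hub':(455,165,.157),'knob':(218,258,.27),'leverpivot':(395,300,.21),'leverTop':(365,85,.252)}
Q={}
for k,(u,v,z) in P.items():
    Q[k]=back(d,(295+u/4.444,200+v/4.444),z); print(k,Q[k].round(4))
for a,b in [('cr_in','cr_out'),('red_l','red_r'),('bFL','bFR')]:
    v=Q[b]-Q[a]; print(a,np.linalg.norm(v),'yaw',np.arctan2(v[0],-v[1]))
E
```

```text
cr_in [0.466  0.1241 0.196 ]
cr_out [0.4778 0.0487 0.196 ]
red_l [0.5478 0.2471 0.252 ]
red_r [0.556  0.1938 0.252 ]
bFL [0.4147 0.3072 0.01  ]
bFR [0.4416 0.1474 0.01  ]
bBL [0.5729 0.3324 0.01  ]
arm_hub [0.538  0.1508 0.157 ]
knob [0.4815 0.2547 0.27  ]
leverpivot [0.4743 0.1845 0.21  ]
leverTop [0.5488 0.1968 0.252 ]
cr_in 0.07624466656404921 yaw 0.155174908885028
red_l 0.0538869564068633 yaw 0.15285446941360786
bFL 0.1621370254750016 yaw 0.16649227757831048
```

>>> apply_moves(claw=[0.06, 0.06, 0.06, 0.06, 0.06, 0.06, 0.06, 0.06, 0.06, 0.06, 0.06, 0.06, 0.06, 0.06, 0.06, 0.06, 0.06, 0.06, 0.06, 0.06], xyz=[[0, 0, -0.016], [0, 0, -0.016], [0, 0, -0.016], [0, 0, -0.016], [0, 0, -0.016], [0, 0, -0.016], [0, 0, -0.016], [0, 0, -0.016], [-0.0354, 0.0246, 0], [-0.0354, 0.0246, 0], [-0.0354, 0.0246, 0], [-0.0354, 0.0246, 0], [-0.0354, 0.0246, 0], [-0.0354, 0.0246, 0], [-0.0354, 0.0246, 0], [-0.0354, 0.0246, 0], [-0.0354, 0.0246, 0], [-0.0354, 0.0246, 0], [-0.0354, 0.0246, 0], [-0.0354, 0.0246, 0]], twist=[[0, 0, 0.1374], [0, 0, 0.1374], [0, 0, 0.1374], [0, 0, 0.1374], [0, 0, 0.1374], [0, 0, 0.1374], [0, 0, 0.1374], [0, 0, 0.1374], [0, 0, 0], [0, 0, 0], [0, 0, 0], [0, 0, 0], [0, 0, 0], [0, 0, 0], [0, 0, 0], [0, 0, 0], [0, 0, 0], [0, 0, 0], [0, 0, 0], [0, 0, 0]], force=40)

```text
clock: 3.15
position: [0.5526, 0.2189, 0.3595]
tool_rot: [3.141, -0.0, 1.727]
force: [1.1, 1.2, -0.4]
grip_width: 0.0602
finger_force: 0.0
```

```bash
python3 - <<'E'
from h import *
d=snap('wrist','w1.png')
o=bot.observe();print(o['position'],o['force'])
hsv=cv2.cvtColor(d['img'],cv2.COLOR_RGB2HSV)
m=((hsv[...,0]<5)|(hsv[...,0]>174))&(hsv[...,1]>190)&(hsv[...,2]>90)
n,l,s,c=cv2.connectedComponentsWithStats(m.astype(np.uint8))
for i in range(1,n):
    if s[i,4]>200: print(s[i],c[i],back(d,c[i],.252).round(4))
print(proj(d,np.array([.552,.2205,.252])))
for q in ['pawl_grip','crank_grip','pawl_tip','shaft','stem_guide']:
    print(q,[(np.round(r['position'],3),round(r['score'],2)) for r in bot.find_in('wrist',q)[:2]])
E
```

```text
[0.55658999 0.21236162 0.35947824] [ 0.7537049  -8.20019979 -2.61418797]
[ 309  191   19   76 1264] [318.26107595 226.99841772] [0.5505 0.2224 0.252 ]
[319.92152172 229.80724964]
pawl_grip [(array([0.53 , 0.206, 0.245]), 0.81)]
crank_grip [(array([0.463, 0.126, 0.2  ]), 0.76)]
pawl_tip [(array([0.494, 0.207, 0.208]), 0.62)]
shaft [(array([0.51 , 0.247, 0.205]), 0.78), (array([0.532, 0.207, 0.25 ]), 0.63)]
stem_guide [(array([0.512, 0.252, 0.205]), 0.64)]
```

View pics/w1.png

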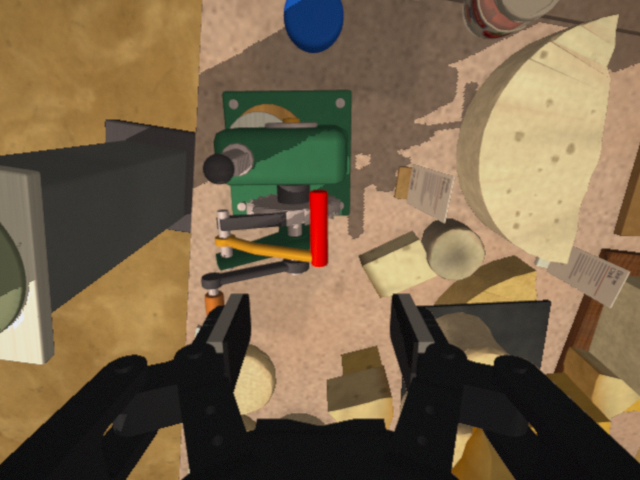

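The wrist view shows the red handle at (318,227) right where predicted, with the lever arm and pawl clear of the finger path. Descending and gripping.

>>> apply_moves(claw=[0.06, 0.06, 0.06, 0.06, 0.06, 0.06, 0.06, 0.06, 0.0, 0.0, 0.0, 0.0, 0.0], xyz=[[0, 0, 0.018], [0, 0, 0.018], [0, 0, 0.018], [0, 0, 0.018], [0, 0, 0.018], [0, 0, 0.018], [0, 0, 0.014], [0, 0, 0.004], [0, 0, 0], [0, 0, 0], [0, 0, 0], [0, 0, 0], [0, 0, 0]], twist=[[0, 0, 0], [0, 0, 0], [0, 0, 0], [0, 0, 0], [0, 0, 0], [0, 0, 0], [0, 0, 0], [0, 0, 0], [0, 0, 0], [0, 0, 0], [0, 0, 0], [0, 0, 0], [0, 0, 0]], force=40)

```text
clock: 4.75
position: [0.5515, 0.2203, 0.234]
tool_rot: [3.141, -0.001, 1.727]
force: [-4.2, -0.5, 4.2]
grip_width: 0.0118
finger_force: 38.9
```

>>> apply_moves(claw=[0, 0, 0, 0, 0, 0, 0, 0, 0, 0, 0], xyz=[[0, -0.0046, -0.0078], [0, -0.0053, -0.0073], [0, -0.006, -0.0067], [0, -0.0068, -0.0061], [0, -0.0072, -0.0054], [0, -0.0078, -0.0046], [0, -0.0082, -0.0038], [0, -0.0025, -0.001], [0, 0, 0], [0, 0, 0], [0, 0, 0]], twist=[[0, 0, 0], [0, 0, 0], [0, 0, 0], [0, 0, 0], [0, 0, 0], [0, 0, 0], [0, 0, 0], [0, 0, 0], [0, 0, 0], [0, 0, 0], [0, 0, 0]])

```text
clock: 5.85
position: [0.507, 0.2131, 0.2792]
tool_rot: [3.133, -0.002, 1.726]
force: [10.6, -0.1, 21.8]
grip_width: 0.0118
finger_force: 40.3
```

>>> apply_moves(claw=[0, 0, 0, 0], xyz=[[0, -0.0033, -0.003], [0, -0.0033, -0.003], [0, 0, 0], [0, 0, 0]], twist=[[0, 0, 0], [0, 0, 0], [0, 0, 0], [0, 0, 0]])

```text
clock: 6.25
position: [0.5044, 0.2125, 0.284]
tool_rot: [3.125, -0.001, 1.725]
force: [55.5, 8.7, -27.7]
grip_width: 0.0113
finger_force: 40.4
```

```bash
python3 - <<'E'
from h import *
snap('top','t1.png');snap('scene','s1.png')
a=cv2.resize(cv2.imread('pics/t1.png')[205:305,315:415],(400,400),interpolation=cv2.INTER_CUBIC)
b=cv2.resize(cv2.imread('pics/s1.png')[210:350,285:425],(400,400),interpolation=cv2.INTER_CUBIC)
cv2.imwrite('pics/c1.png',np.hstack([a,b]))
o=bot.observe();print(o['position'],o['force'])
E
```

```text
[0.50439253 0.21250291 0.28395782] [ 55.67053357   8.52746591 -27.57615588]
```

View pics/c1.png

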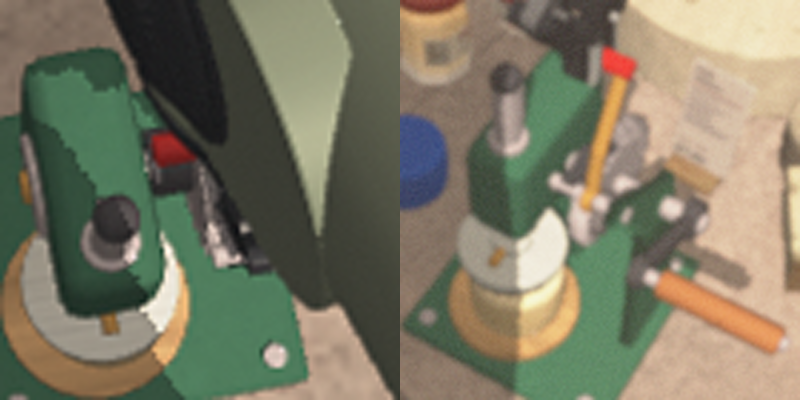

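The scene crop shows the lever upright (red end at about (620,62)), and the 62 N reaction shows it hard on its stop: fully up. Next: relax, release, go over the crank.

>>> apply_moves(claw=[0, 0.05, 0.06, 0.06, 0.06, 0.06, 0.06, 0.06, 0.06, 0.06, 0.06, 0.06, 0.06, 0.06, 0.06, 0.06, 0.06, 0.06, 0.06, 0.06], xyz=[[0, 0.0048, 0.002], [0, 0, 0], [0, 0, 0], [0, 0, -0.01], [0, 0, -0.025], [0, 0, -0.025], [-0.024, -0.01, 0], [-0.024, -0.01, 0], [-0.024, -0.01, 0], [-0.024, -0.01, 0], [-0.0241, -0.0097, 0], [0, 0, 0.025], [0, 0, 0.025], [0, 0, 0.025], [0, 0, 0.025], [0, 0, 0.025], [0, 0, 0.02], [0, 0, 0.015], [0, 0, 0.005], [0, 0, 0]], twist=[[0, 0, 0], [0, 0, 0], [0, 0, 0], [0, 0, 0], [0, 0, 0], [0, 0, 0], [0, 0, 0], [0, 0, 0], [0, 0, 0], [0, 0, 0], [0, 0, 0], [0, 0, 0], [0, 0, 0], [0, 0, 0], [0, 0, 0], [0, 0, 0], [0, 0, 0], [0, 0, 0], [0, 0, 0], [0, 0, 0]])

```text
clock: 8.35
position: [0.4715, 0.0861, 0.1752]
tool_rot: [-3.141, -0.0, 1.727]
force: [-0.0, -0.3, 0.9]
grip_width: 0.06
finger_force: 0.0
```

>>> apply_moves(claw=[0, 0, 0, 0, 0, 0], xyz=[[0, 0, 0], [0, 0, 0], [0, 0, 0], [0, 0, 0], [0, 0, 0], [0, 0, 0]], twist=[[0, 0, 0], [0, 0, 0], [0, 0, 0], [0, 0, 0], [0, 0, 0], [0, 0, 0]], force=60)

```text
clock: 8.95
position: [0.472, 0.0862, 0.1753]
tool_rot: [3.141, -0.0, 1.727]
force: [2.2, 1.3, 4.7]
grip_width: 0.0165
finger_force: 58.5
```

>>> apply_moves(claw=[0, 0, 0, 0, 0, 0], xyz=[[0, 0.0019, -0.0032], [0, 0.0019, -0.0031], [0, 0.0021, -0.003], [0, 0.0021, -0.0029], [0, 0, 0], [0, 0, 0]], twist=[[0, 0, 0], [0, 0, 0], [0, 0, 0], [0, 0, 0], [0, 0, 0], [0, 0, 0]])

```text
clock: 9.55
position: [0.4792, 0.0874, 0.1871]
tool_rot: [-3.141, -0.0, 1.727]
force: [-0.8, 1.8, -4.1]
grip_width: 0.0164
finger_force: 58.7
```

```bash
python3 - <<'E'
from h import *
d=snap('scene','s2.png'); w=snap('wrist','w2.png')
for c in ['scene','wrist']:
  for q in ['pawl_tip','crank_grip','pawl_grip']: print(c,q,[(np.round(r['position'],3),round(r['score'],2)) for r in bot.find_in(c,q)[:2]])
o=bot.observe();print(o['position'],o['force'])
b=cv2.resize(cv2.imread('pics/s2.png')[215:335,300:420],(400,400),interpolation=cv2.INTER_CUBIC)
b0=cv2.resize(cv2.imread('pics/s1.png')[215:335,300:420],(400,400),interpolation=cv2.INTER_CUBIC)
cv2.imwrite('pics/c2.png',np.hstack([b0,b]))
E
```

```text
scene pawl_tip [(array([0.487, 0.202, 0.223]), 0.44)]
scene crank_grip [(array([0.475, 0.073, 0.21 ]), 0.87), (array([0.485, 0.22 , 0.159]), 0.59)]
scene pawl_grip [(array([0.499, 0.195, 0.271]), 0.78)]
wrist pawl_tip [(array([0.477, 0.196, 0.216]), 0.76)]
wrist crank_grip [(array([0.478, 0.102, 0.215]), 0.84)]
wrist pawl_grip [(array([0.485, 0.188, 0.252]), 0.91)]
[0.47928112 0.08733283 0.18712074] [-3.90395105  1.4453538  -2.79482922]
```

View pics/c2.png

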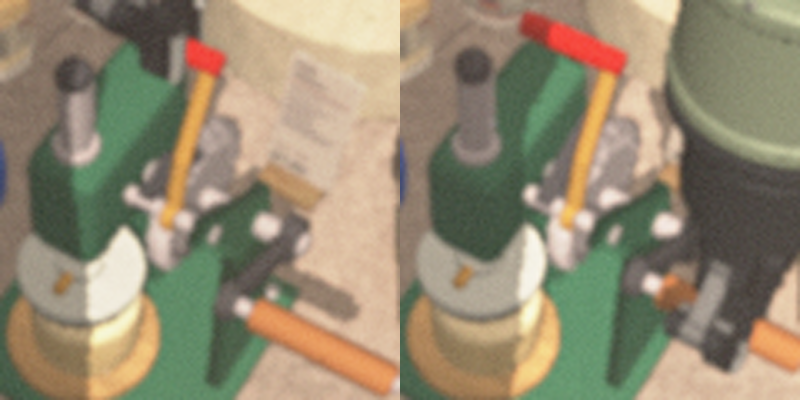

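The scene crop shows the lever still up at (590,45) and the load now on the gripper (-4 N). I'll check the pawl in the wrist picture.

```bash
python3 - <<'E'
from h import *
d=bot.grab_frame('wrist')
o=np.array([.5546,.132,0]); ex=np.array([.9879,.1554,0]);ey=np.array([-.1554,.9879,0]);ez=np.array([0,0,1.])
A=lambda x,y,z: ex*x+ey*y+ez*z
# candidate tips: radius about pivot ; y' of wheel ~?
for z in (.195,.22): print(z,proj(d,A(.5546,.125,z)).round())
p=proj(d,A(.5346,.125,.21)); print(p)
img=d['img'][:,:,::-1]; x,y=int(p[0]),int(p[1]); x0=max(0,x-90);y0=max(0,y-75)
cv2.imwrite('pics/c3.png',cv2.resize(img[y0:y0+150,x0:x0+200],(800,600),interpolation=cv2.INTER_CUBIC)); print(x0,y0)
E
```

```text
0.195 [529.   8.]
0.22 [581. -19.]
[487.61055825  -6.31626054]
397 0
```

View pics/c3.png

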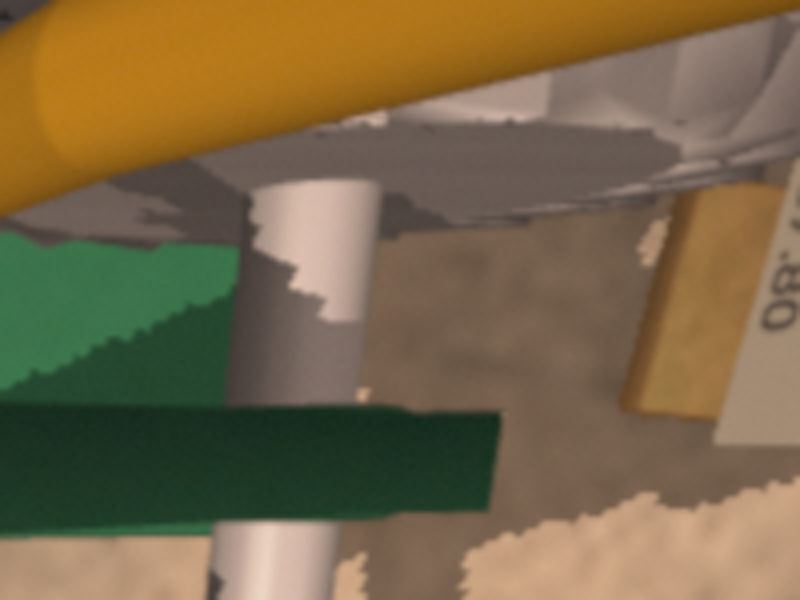

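The pawl tip lies just outside this view, so I'll test by load: letting the crank back past its start angle must keep the load on the gripper.

>>> apply_moves(claw=[0, 0, 0, 0, 0, 0, 0], xyz=[[0, -0.0025, 0.0034], [0, -0.0025, 0.0035], [0, -0.0021, 0.0037], [0, -0.0021, 0.0037], [0, 0, 0], [0, 0, 0], [0, 0, 0]], twist=[[0, 0, 0], [0, 0, 0], [0, 0, 0], [0, 0, 0], [0, 0, 0], [0, 0, 0], [0, 0, 0]])

```text
clock: 10.7
position: [0.4707, 0.0859, 0.173]
tool_rot: [3.141, 0.0, 1.727]
force: [2.3, 3.7, -7.2]
grip_width: 0.0162
finger_force: 58.8
```

>>> apply_moves(claw=[0, 0, 0, 0, 0, 0], xyz=[[0, -0.0018, 0.0038], [0, -0.0016, 0.004], [0, -0.0007, 0.002], [0, 0, 0], [0, 0, 0], [0, 0, 0]], twist=[[0, 0, 0], [0, 0, 0], [0, 0, 0], [0, 0, 0], [0, 0, 0], [0, 0, 0]])

```text
clock: 11.3
position: [0.4667, 0.0853, 0.1629]
tool_rot: [3.141, 0.0, 1.727]
force: [5.6, 2.8, -7.2]
grip_width: 0.016
finger_force: 58.8
```

```bash
python3 - <<'E'
from h import *
d=bot.grab_frame('scene')
im=d['img'][:,:,::-1]
cv2.imwrite('pics/c4.png',cv2.resize(im[275:340,290:370],(800,650),interpolation=cv2.INTER_CUBIC)[:600])
A=lambda x,y,z: np.array([.9879,.1554,0])*x+np.array([-.1554,.9879,0])*y+np.array([0,0,z])
print(proj(d,A(.5153,.1768,.068)),proj(d,A(.5153,.1768,.078)))
E
```

```text
[325.52570828 300.97480523] [325.43559018 298.20787956]
```

View pics/c4.png

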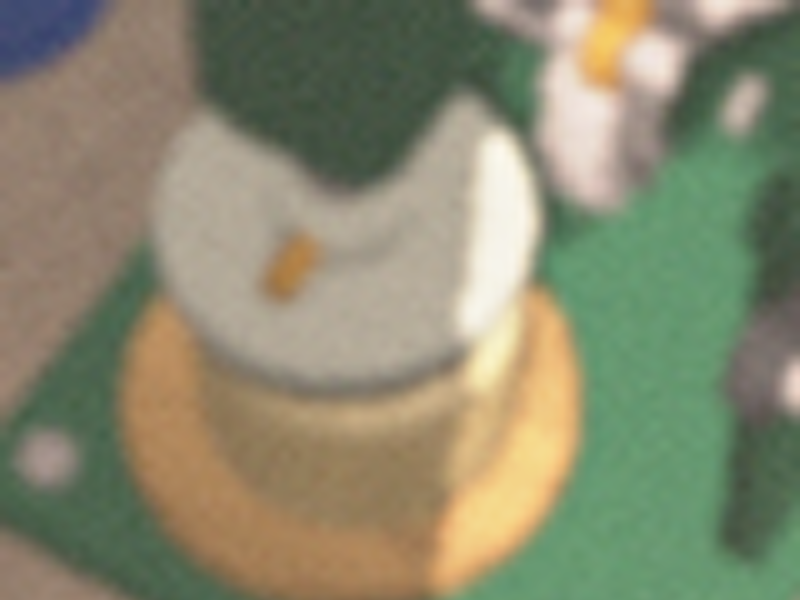

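The crop shows the plate rim (row ~385) just above the cheese edge with a small gap left. Going slowly by feel.

>>> apply_moves(claw=[0, 0, 0, 0, 0, 0], xyz=[[0, -0.0006, 0.0019], [0, -0.0006, 0.0019], [0, -0.0006, 0.0019], [0, 0, 0], [0, 0, 0], [0, 0, 0]], twist=[[0, 0, 0], [0, 0, 0], [0, 0, 0], [0, 0, 0], [0, 0, 0], [0, 0, 0]])

```text
clock: 11.95
position: [0.4651, 0.085, 0.1573]
tool_rot: [3.14, 0.0, 1.727]
force: [5.8, 4.2, -6.1]
grip_width: 0.0162
finger_force: 58.9
```

>>> apply_moves(claw=[0, 0, 0, 0], xyz=[[0, -0.0005, 0.0019], [0, 0, 0], [0, 0, 0], [0, 0, 0]], twist=[[0, 0, 0], [0, 0, 0], [0, 0, 0], [0, 0, 0]])

```text
clock: 12.35
position: [0.4647, 0.085, 0.1554]
tool_rot: [3.14, 0.0, 1.726]
force: [6.0, 3.0, -5.6]
grip_width: 0.0165
finger_force: 58.9
```

```bash
python3 -c "
from h import *
for i in range(4): bot.grab_frame('top'); print(bot.observe()['force'].round(1))"
```

```text
[ 6.6  3.1 -7.3]
[ 7.   4.4 -6.6]
[ 5.7  3.3 -6.4]
[ 6.3  2.5 -6.4]
```

>>> apply_moves(claw=[0, 0, 0, 0], xyz=[[0, -0.0004, 0.0019], [0, 0, 0], [0, 0, 0], [0, 0, 0]], twist=[[0, 0, 0], [0, 0, 0], [0, 0, 0], [0, 0, 0]])

```text
clock: 12.95
position: [0.4642, 0.0849, 0.1535]
tool_rot: [3.14, 0.0, 1.727]
force: [6.2, 3.8, -6.3]
grip_width: 0.0162
finger_force: 58.9
```

>>> apply_moves(claw=[0, 0, 0, 0], xyz=[[0, -0.0004, 0.0019], [0, 0, 0], [0, 0, 0], [0, 0, 0]], twist=[[0, 0, 0], [0, 0, 0], [0, 0, 0], [0, 0, 0]])

```text
clock: 13.35
position: [0.4639, 0.0849, 0.1516]
tool_rot: [3.14, 0.0, 1.727]
force: [6.2, 2.2, -6.2]
grip_width: 0.0163
finger_force: 58.9
```

>>> apply_moves(claw=[0, 0, 0, 0], xyz=[[0, -0.0003, 0.0019], [0, 0, 0], [0, 0, 0], [0, 0, 0]], twist=[[0, 0, 0], [0, 0, 0], [0, 0, 0], [0, 0, 0]])

```text
clock: 13.75
position: [0.4636, 0.0848, 0.1498]
tool_rot: [3.14, 0.0, 1.726]
force: [6.1, 3.6, -6.1]
grip_width: 0.0159
finger_force: 58.9
```

>>> apply_moves(claw=[0, 0, 0, 0], xyz=[[0, -0.0003, 0.0019], [0, 0, 0], [0, 0, 0], [0, 0, 0]], twist=[[0, 0, 0], [0, 0, 0], [0, 0, 0], [0, 0, 0]])

```text
clock: 14.15
position: [0.4633, 0.0847, 0.148]
tool_rot: [3.14, 0.0, 1.726]
force: [5.4, 3.1, -2.6]
grip_width: 0.0163
finger_force: 59.1
```

Load is coming off; a 1 mm step to confirm the landing.

>>> apply_moves(claw=[0, 0, 0, 0], xyz=[[0, -0.0001, 0.001], [0, 0, 0], [0, 0, 0], [0, 0, 0]], twist=[[0, 0, 0], [0, 0, 0], [0, 0, 0], [0, 0, 0]])

```text
clock: 14.55
position: [0.4632, 0.0847, 0.147]
tool_rot: [3.14, 0.0, 1.726]
force: [3.7, 2.1, -0.7]
grip_width: 0.0162
finger_force: 59.3
```

```bash
python3 -c "
from h import *
for i in range(3): bot.grab_frame('top'); o=bot.observe();print(o['force'].round(1),o['position'].round(4))"
```

```text
[ 4.5  1.8 -0.2] [0.4632 0.0847 0.147 ]
[ 4.2  2.  -1.1] [0.4632 0.0847 0.147 ]
[ 4.   2.  -0.5] [0.4632 0.0847 0.147 ]
```

Landed (handle load ≈ 0, slope as expected from the pad). Release the crank, retreat over the lever.

>>> apply_moves(claw=[0.03, 0.06, 0.06, 0.06, 0.06, 0.06, 0.06, 0.06, 0.06, 0.06, 0.06, 0.06, 0.06, 0.06, 0.06, 0.06, 0.06, 0.06], xyz=[[0, 0, 0], [0, 0, 0], [0, 0, 0], [0, 0, 0], [0, 0, -0.01], [0, 0, -0.03], [0, 0, -0.04], [0, 0, -0.04], [0, 0, -0.04], [0, 0, -0.038], [0.024, 0.0126, 0], [0.024, 0.0126, 0], [0.024, 0.0126, 0], [0.024, 0.0126, 0], [0.0239, 0.0128, 0], [0, 0, 0], [0, 0, 0], [0, 0, 0]], twist=[[0, 0, 0], [0, 0, 0], [0, 0, 0], [0, 0, 0], [0, 0, 0], [0, 0, 0], [0, 0, 0], [0, 0, 0], [0, 0, 0], [0, 0, 0], [0, 0, 0], [0, 0, 0], [0, 0, 0], [0, 0, 0], [0, 0, 0], [0, 0, 0], [0, 0, 0], [0, 0, 0]])

```text
clock: 16.5
position: [0.5063, 0.2119, 0.3454]
tool_rot: [3.141, 0.0, 1.725]
force: [-0.4, -0.2, 0.8]
grip_width: 0.0603
finger_force: 0.0
```

```bash
python3 - <<'E'
from h import *
A=lambda x,y,z: np.array([.9879,.1554,0])*x+np.array([-.1554,.9879,0])*y+np.array([0,0,z])
d=snap('wrist','w5.png'); o=bot.observe();print(o['position'],o['force'])
hsv=cv2.cvtColor(d['img'],cv2.COLOR_RGB2HSV)
m=((hsv[...,0]<5)|(hsv[...,0]>174))&(hsv[...,1]>190)&(hsv[...,2]>90)
n,l,s,c=cv2.connectedComponentsWithStats(m.astype(np.uint8))
for i in range(1,n):
    if s[i,4]>200: print(s[i],c[i],back(d,c[i],.294).round(4))
print(proj(d,A(.5337,.132,.2937)))
s1=snap('scene','s5.png')
b0=cv2.resize(cv2.imread('pics/w5.png')[120:330,170:380],(400,400),interpolation=cv2.INTER_CUBIC)
b=cv2.resize(cv2.imread('pics/s5.png')[215:335,300:420],(400,400),interpolation=cv2.INTER_CUBIC)
cv2.imwrite('pics/c5.png',np.hstack([b0,b]))
E
```

```text
[0.50634912 0.21192319 0.3453781 ] [-0.58524337  0.21525387  0.35015689]
[ 309  210   23   96 2003] [320.7109336  256.43135297] [0.5058 0.215  0.294 ]
[321.77144824 259.12566772]
```

View pics/c5.png

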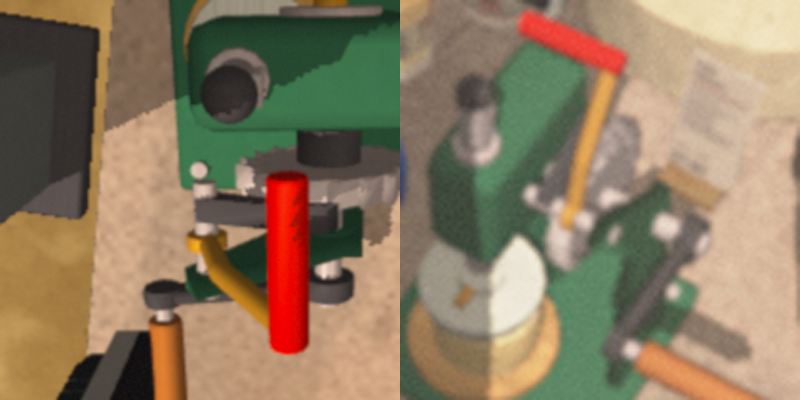

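The views show plate on cheese, crank lowered, lever still up with its bar where predicted. Gripping it again and swinging it down.

>>> apply_moves(claw=[0.06, 0.06, 0.06, 0.06, 0.06, 0.0, 0.0, 0.0, 0.0, 0.0], xyz=[[0, 0, 0.018], [0, 0, 0.018], [0, 0, 0.018], [0, 0, 0.012], [0, 0, 0.003], [0, 0, 0], [0, 0, 0], [0, 0, 0], [0, 0, 0], [0, 0, 0]], twist=[[0, 0, 0], [0, 0, 0], [0, 0, 0], [0, 0, 0], [0, 0, 0], [0, 0, 0], [0, 0, 0], [0, 0, 0], [0, 0, 0], [0, 0, 0]], force=40)

```text
clock: 17.6
position: [0.5067, 0.2131, 0.2766]
tool_rot: [3.141, -0.0, 1.727]
force: [-0.5, -0.3, 6.2]
grip_width: 0.0117
finger_force: 39.0
```

>>> apply_moves(claw=[0, 0, 0, 0, 0, 0, 0, 0, 0, 0], xyz=[[0, 0.0082, 0.0038], [0, 0.0078, 0.0046], [0, 0.0072, 0.0054], [0, 0.0068, 0.0061], [0, 0.006, 0.0067], [0, 0.0053, 0.0073], [0, 0.0046, 0.0078], [0, 0.0014, 0.0027], [0, 0, 0], [0, 0, 0]], twist=[[0, 0, 0], [0, 0, 0], [0, 0, 0], [0, 0, 0], [0, 0, 0], [0, 0, 0], [0, 0, 0], [0, 0, 0], [0, 0, 0], [0, 0, 0]])

```text
clock: 18.6
position: [0.5519, 0.2205, 0.2328]
tool_rot: [-3.139, -0.001, 1.727]
force: [-20.5, -3.3, 30.8]
grip_width: 0.0115
finger_force: 43.7
```

Firmly on the lower stop (≈37 N tangential). Relax, let go, rise and check.

>>> apply_moves(claw=[0, 0.03, 0.06, 0.06, 0.06, 0.06, 0.06, 0.06, 0.06, 0.06, 0.06, 0.06, 0.06, 0.06], xyz=[[0, -0.001, -0.002], [0, 0, 0], [0, 0, 0], [0, 0, 0], [0, 0, -0.01], [0, 0, -0.03], [0, 0, -0.04], [0, 0, -0.04], [0, 0, -0.03], [-0.03, 0, 0], [-0.03, 0, 0], [-0.03, 0, 0], [0, 0, 0], [0, 0, 0]], twist=[[0, 0, 0], [0, 0, 0], [0, 0, 0], [0, 0, 0], [0, 0, 0], [0, 0, 0], [0, 0, 0], [0, 0, 0], [0, 0, 0], [0, 0, 0], [0, 0, 0], [0, 0, 0], [0, 0, 0], [0, 0, 0]])

```text
clock: 20.0
position: [0.5663, 0.1308, 0.3842]
tool_rot: [3.141, -0.0, 1.725]
force: [-1.1, 0.5, -0.6]
grip_width: 0.06
finger_force: 0.0
```

```bash
python3 - <<'E'
from h import *
d=snap('wrist','w6.png'); s=snap('scene','s6.png'); o=bot.observe();print(o['position'],o['force'])
for c in ['wrist','scene']:
  for q in ['pawl_grip','pawl_tip']: print(c,q,[(np.round(r['position'],3),round(r['score'],2)) for r in bot.find_in(c,q)[:1]])
p=proj(d,np.array([.51,.2,.22])).astype(int);print(p)
x0=int(np.clip(p[0]-100,0,440));y0=int(np.clip(p[1]-100,0,280))
b0=cv2.resize(cv2.imread('pics/w6.png')[y0:y0+200,x0:x0+200],(400,400),interpolation=cv2.INTER_CUBIC)
b=cv2.resize(cv2.imread('pics/s6.png')[215:335,300:420],(400,400),interpolation=cv2.INTER_CUBIC)
cv2.imwrite('pics/c6.png',np.hstack([b0,b]))
E
```

```text
[0.56606152 0.13205551 0.38371176] [-0.20519278  0.47277783  0.19189699]
wrist pawl_grip [(array([0.532, 0.206, 0.248]), 0.68)]
wrist pawl_tip [(array([0.499, 0.207, 0.208]), 0.8)]
scene pawl_grip [(array([0.519, 0.2  , 0.24 ]), 0.76)]
scene pawl_tip []
[264 119]
```

View pics/c6.png

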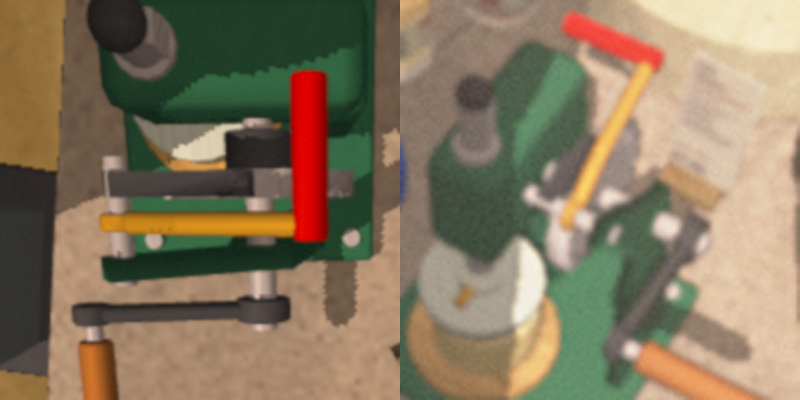

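The lever is back at its starting position (left red bar at (309,155), same detections as at the start), the pawl lies over the wheel, and the plate rests on the cheese. The arm touches nothing, so I'm handing in.

```bash
python3 -c "
from workcell import bot
print(bot.job_done())"
```

```text
the job is handed in; nothing more can be done
None
```

The plate rests on the small cheese, landed gently by feel. The pawl lever is fully down with the pawl back on the wheel, the robot has let go, and the job was handed in at about 20 s; no result came back.

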